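# Swing the inspection cover aside and lock the flywheel

### The arm

A 6-joint arm with a two-finger parallel gripper is mounted at the origin on a cart in front of the work surface, level with it; the furniture and walls round the work are solid. World frame = base frame: x ahead of the robot, y to its left, z up, the work surface at z = 0. Lengths are in mm, angles in degrees, forces in N, time in s.
With the tool pointing down it reaches from about 300 to 850 mm from the base axis. Payload 4.2 kg.
Tool frame: the origin (TCP) lies midway between the tips of the shut fingers; the grasp point (between the pads) lies 19 mm behind it (pinch_z is the distance from the TCP to the grasp point, in mm); z points along the fingers, y is the line along which they close (so a half turn about z gives the same grasp; the last joint's range is limited). The gripper opens to 91 mm and grips with 3 to 60 N. Pads are 32 mm wide; open, the fingers measure 118 mm over their backs; the gripper's body (76 mm by 178 mm) begins 60 mm behind the grasp point.
Start: joints at [-76.776, 18.312, 89.639, -0, 72.044, -1.146], TCP at [142.705, -557.026, 213.976] pointing down, gripper open.
Joint ranges: [-177.97, 177.97], [-48.28, 115.42], [12.27, 149.76], [-77.06, 257.06], [2.81, 150.46], [-146.56, 146.56]. Speed limits (degrees/s): [147.25, 147.25, 180, 180, 180, 180].

### API

Orientations are given as [roll, pitch, yaw] about the fixed x, y, z axes, in that order (R = Rz(yaw) Ry(pitch) Rx(roll)).
In Python, from workcell import * gives the robot as it stands.
- The arm moves only by the tool step_arm, never from a script. Its argument "steps" is a list of rows, each a list of 7 numbers: the turn, a rotation vector about the tool's x, y, z in degrees, then the shift along the tool's x, y, z in mm, then the opening, from 0 (shut) to 1 (fully open). In form: [[rx, ry, rz, x, y, z, hand], ...]. A call has exactly 8 rows; each row shifts and turns the commanded pose from where the row before left it, along the tool's axes as they then stand; what a row does not reach is not made up. A row lasts 1/8 s, in which the tool goes at most 62.5 mm and 10.7 degrees, less where a joint would pass 70% of its speed; a pose out of reach is approached as far as the arm can. A call is refused whole if a number of a shift passes 62.5 or a number of a turn 10.7, either way. A call with a gripper value outside its range is refused whole. The fingers move at their own pace and stop on an object; "force" is the grip in N (left out, the last holds). Time passes only in rows, so rows that do not move let the fingers close, or fill a call up. It gives the time, the measured TCP pose, the force, the opening and the grip force at its end, in the units of the state.
- state(): the state, without advancing time (a new reading comes with each control period).
- grab_frame(name): name is "scene" or "top" or "wrist"; returns a dict with "image" (480x640x3 uint8, blue, green, red), "fovy" (degrees; the focal length in pixels is half the picture's height over the tangent of half this angle, whatever the lens; pixels are square), "cx", "cy" (the principal point, pixels), "origin" and "rotation" of the camera in the world; the wrist camera has in their place "tool_from_camera" (4x4, takes a point from camera to tool coordinates, whose origin is the TCP and whose axes are the flange's). Camera axes: x right, y down, z forward; pixel columns grow to the right and rows downward; lengths in mm; the calibration is good to about 2 mm. A picture is of the moment at which its call begins: read the wrist's pose just before it. There is no depth.
- job_done(): hands the job in; it is judged then, once.
The state is a dict: "time_s": time; "qpos": joint angles; "qvel": joint speeds; "effort": joint torques, N m; "ee_pos": TCP position; "ee_rot": TCP orientation; "force": force on the tool from outside, world axes, zero at the start; "torque": the same for the moment, N m; "gripper_width": finger opening in mm; "gripper_force": force on a finger pad.
Only numpy, scipy, OpenCV 4.12 (cv2) and the standard library are available. Lean on these libraries where they do the work, as an engineer would, in place of code of your own. Each camera call takes 0.05 s, during which the arm holds its last target. There are 200 camera calls.

### The job

The flywheel has to be locked before the crank bolt can be undone. Swivel the flat cover on the flywheel housing round its pivot screw until the inspection window is completely clear, then hang the lock plate on the clamp screw that held the cover: pass the screw head through the round end of its keyhole, lay it flat on the machined pad and slide it fully down, so that the screw is in the narrow slot and the tongue sits in the flywheel's notch. Let go, and leave the bolt and the ratchet where they are.

Things in the scene. Friction and masses are not known exactly. Their poses are not given: they have to be found in the camera images.
- flywheel_housing: Grey arch-shaped casting, 240 mm wide, fixed on a wedge stand, its face sloping 30 degrees towards the robot. Origin: centre of the inspection window, in the plane of the bright machined pad round it (z = 0), 128 mm above the bench. Axes ('face frame', mm): x up the slope, y left along the face, z out of the face. Window x -32 to 34, y +-26. Pad up to x = 85.
- notch (a point): Middle of the locking notch in the steel flywheel rim that stands in the window, at face frame (-6, 0, -3). Rim face z = -3, its top edge x = 6; notch 22 mm wide at the mouth (corners broken), narrowing to 19 at its bottom (x = -18), open towards +x, over 35 deep in z. Between the rim and the window's upper edge (x = 34) is a free gap. Fixed.
- clamp_screw (a point): Top of the head of the clamp screw above the window, at face frame (70, 0, 17). Shank 10 mm across, standing straight out of the pad; head 20 mm across, from z = 8 to z = 17, so that 8 mm are free under it. Fixed.
- pivot_screw (a point): Top of the cover's pivot screw, left of the window at face frame (0, 84, 12); head 19 mm across. The cover turns about the face frame's z direction here. Fixed.
- cover (a joint): Angle a of the cover in rad. 0: shut, its open hook round the clamp screw's shank. It starts between 0 and 0.1 and grows as the free (right) end swings down the slope, clockwise seen from the front, to a stop at 1.75; the window is completely clear from 1.15 on. Dry friction (0.15 N m) holds it where it is left.
- cover_lug (a point): Middle of the top edge of the lug on the black cover (4 mm sheet lying on the pad), near its free end: 36 mm long, pointing at the pivot screw, 8 mm thick, z = 5 to 34 in the face frame, 104 mm from the pivot axis: at angle a it is at face frame x = -104 sin a, y = 84 - 104 cos a.
- lock_plate: Loose steel plate 103 x 68 x 5 mm, about 0.35 kg, lying on the bench on its two ends, which are turned down 15 mm. Origin: centre of the keyhole's round end, underside, 15 mm above the bench. Axes ('plate frame'): x to its wide lip end, z up; hung right, they are parallel to the face frame's. Plate x -56 to 47, y +-34; the lip (x 42 to 47) goes outside the pad's upper end.
- keyhole_slot (a point): End of the keyhole's narrow slot, plate frame (29, 0, 5), upper face. Round end 28 mm across at the plate's origin; slot 14 mm wide from there to here. Hung and slid fully down, the slot's end rests on the screw's shank, with the plate's origin 24 mm down the slope from the screw's axis (face frame x = 46).
- plate_lug (a point): Middle of the top of the upright grip lug on the lock plate, plate frame (-32, 0, 43): 28 mm long in x, 12 mm thick in y, rising 38 mm above the plate's upper face.
- tongue (a point): Middle of the lower end of the lock plate's tongue, plate frame (-52, 0, -15): the narrow turned-down end, 16 mm wide, 8 mm thick (x -56 to -48).
- crank_bolt: Big hexagon bolt, 88 mm tall, standing on its head on the bench; a bystander. Origin: centre of its underside.
- ratchet: Ratchet handle, 241 mm long, lying at the front edge of the bench; a bystander. Origin: middle of its length, underside.

How it is judged:
By the outcome, as a careful person would: the job done as asked, in the order asked, and still so for the second after the job is handed in, with the robot touching nothing.
It also fails if it takes over 61 s, if anything falls off the work surface, if the arm or the gripper's body presses on something with over 40 N, if the wrist force passes 120 N, or if a joint passes its speed limit or range.

## Working session

There is one attempt and no reset: what is moved stays moved. The work goes in short steps, Python scripts to look and compute and a tool call to move; the robot and the scene stay as the last step left them, time stands still between calls to the robot, and variables do not carry over. Pictures are saved under pics/ and viewed, at most 10 in all, crops included, and the job is handed in when it is done.

Besides the shell and the picture viewer there is one more tool, called after "Emit:" as name(argument=value, ...), one argument or row to a line, values as JSON. step_arm: Moves the arm, as the interface text tells. Its arguments: {"type":"object","properties":{"steps":{"type":"array","items":{"type":"array","items":{"type":"number"}}},"force":{"type":"number"}},"required":["steps"]}

```bash
ls; mkdir -p pics; python3 - <<'E'
from workcell import *
import cv2
s=state();print(s['time_s'],s['ee_pos'],s['ee_rot'],s['force'])
for n in("scene","top"):
    f=grab_frame(n);cv2.imwrite(f"pics/{n}0.png",f["image"])
    print(n,f["fovy"],f["cx"],f["cy"],f["origin"],f["rotation"])
E
```

```text
pics
0.0 [ 142.60765665 -556.50801445  213.11973063] [-1.79898195e+02 -4.34083946e-03  1.43705745e+01] [-0.44143915 -0.64022399  0.36076633]
scene 49.299961065558705 321.686615095125 232.35539473782097 [ -3.74460024 576.38616631 738.26406034] [-131.41740071   -1.22276009 -128.27385426]
top 43.124550217677125 332.7500062098979 244.70228050996695 [ 484.87080989  141.87405802 1313.76705591] [-177.51403053   -1.04412079  -88.60215309]
```

View pics/scene0.png

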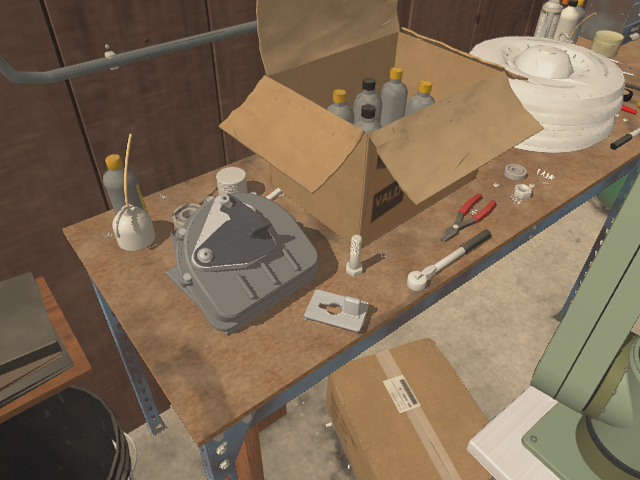

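View pics/top0.png

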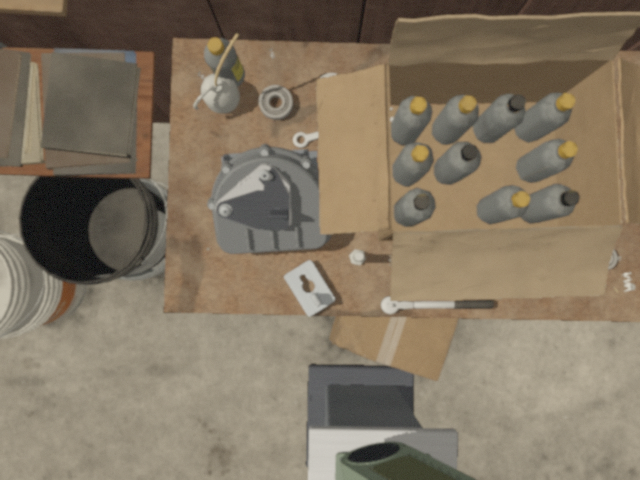

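The scene view shows the housing (pivot at about 204,256, clamp screw at 225,198), the plate at (337,310), the bolt at (355,255) and the ratchet at (450,260). The top view shows the plate at (308,287), the clamp screw at (266,173), the pivot at (225,210) and the cover lug at (290,210). A box flap lies close to the right of the housing. I'll enlarge both views.

```bash
python3 - <<'E'
import cv2,numpy as np
a=cv2.imread('pics/scene0.png')[180:340,160:380];b=cv2.imread('pics/top0.png')[140:320,200:400]
cv2.imwrite('pics/sc1.png',cv2.resize(a,None,fx=3.6,fy=3.6,interpolation=cv2.INTER_CUBIC))
cv2.imwrite('pics/tc1.png',cv2.resize(b,None,fx=3.3,fy=3.3,interpolation=cv2.INTER_CUBIC))
E
```

```text
(no output)
```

View pics/sc1.png

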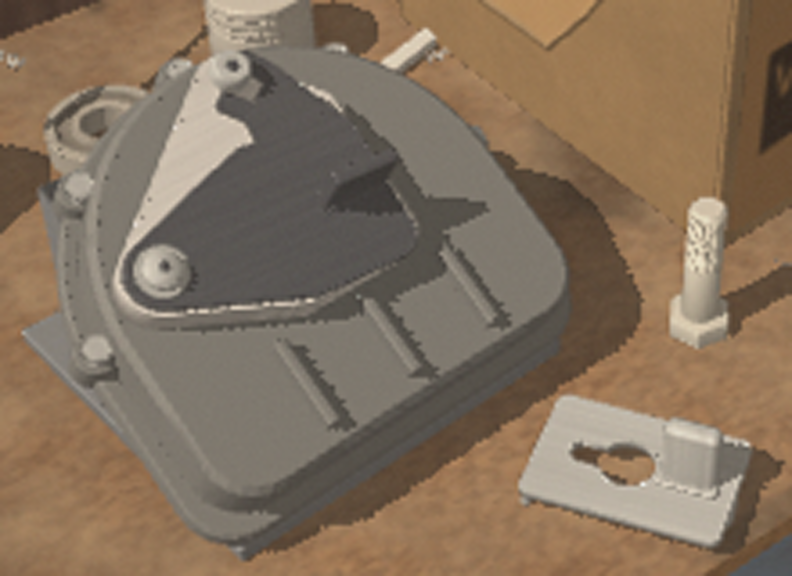

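View pics/tc1.png

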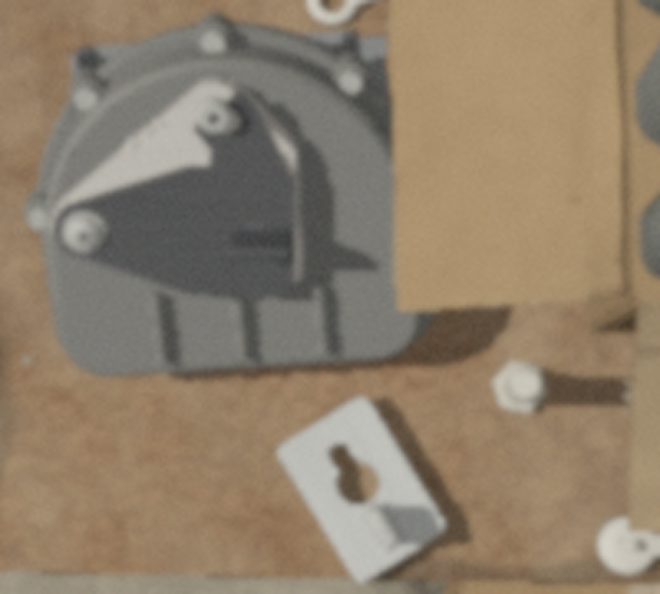

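The crops show these points:

| Point | Scene crop | Top crop |
|---|---|---|
| Clamp screw | (233,67) | (214,118) |
| Pivot screw | (162,264) | (84,231) |
| Cover lug | (365,172) | (262,239) |
| Plate lug top | (692,430) | not read |
| Keyhole | not read | (357,481) |

The plate's lip end points to the upper left in the top crop.

```bash
cat > h.py <<'E'
import numpy as np,cv2
from scipy.spatial.transform import Rotation as R
from scipy.optimize import least_squares
def rpy(a): return R.from_euler('xyz',a,degrees=True).as_matrix()
C={'s':(49.29996,321.6866,232.3554,[-3.7446,576.386,738.264],[-131.4174,-1.22276,-128.27385]),
   't':(43.12455,332.75,244.70228,[484.8708,141.874,1313.767],[-177.51403,-1.04412,-88.602153])}
def ray(c,u,v):
    f,cx,cy,o,r=C[c];f=240/np.tan(np.radians(f/2))
    d=rpy(r)@[(u-cx)/f,(v-cy)/f,1];return np.array(o,float),d/np.linalg.norm(d)
def proj(c,p):
    f,cx,cy,o,r=C[c];f=240/np.tan(np.radians(f/2));q=rpy(r).T@(np.array(p)-o);return np.array([cx+f*q[0]/q[2],cy+f*q[1]/q[2]])
def onz(c,u,v,z): o,d=ray(c,u,v);return o+d*(z-o[2])/d[2]
def tri(a,b):
    (o1,d1),(o2,d2)=ray('s',*a),ray('t',*b)
    s=np.linalg.lstsq(np.c_[d1,-d2],o2-o1,rcond=None)[0];p,q=o1+s[0]*d1,o2+s[1]*d2
    return (p+q)/2,np.linalg.norm(p-q)
def S(u,v):return (160+u/3.6,180+v/3.6)
def T(u,v):return (200+u/3.3,140+v/3.3)
E
python3 - <<'E'
from h import *
np.set_printoptions(precision=1,suppress=True)
pts={'clamp':((233,67),(214,118)),'pivot':((162,264),(84,231)),'lug':((365,170),(262,239)),'bolt':((709,207),(523,385))}
for k,(a,b) in pts.items(): print(k,*tri(S(*a),T(*b)))
def face(q):
    return np.array([q[0],q[1],128]),R.from_euler('zy',[q[2],-30],degrees=True).as_matrix()
def res(q):
    o,F=face(q);r=[]
    for k,l in(('clamp',(70,0,17)),('pivot',(0,84,12))):
        p=o+F@l;a,b=pts[k];r+=list(proj('s',p)-S(*a))+list(proj('t',p)-T(*b))
    return np.array(r)
s=least_squares(res,[600,250,0]);print('face',s.x,res(s.x))
o,F=face(s.x);print(F)
p,_=tri(S(365,170),T(262,239));print('lug face',F.T@(p-o))
print('box flap edge', [onz('t',*T(398,308),z)for z in(200,300)])
# plate
c=np.array([onz('t',*T(*x),20) for x in((366,398),(278,450),(362,582),(446,522))]);print('top corners',c[:,:2].tolist(),np.linalg.norm(np.diff(c,axis=0),axis=1),c.mean(0))
c=np.array([onz('s',*S(*x),20) for x in((568,397),(520,492),(715,545),(749,443))]);print('scene corners',c[:,:2].tolist(),np.linalg.norm(np.diff(c,axis=0),axis=1),c.mean(0))
print('key',onz('t',*T(357,481),20),onz('s',*S(630,464),20));print('luglow',onz('s',*S(692,430),58),onz('t',*T(385,525),20))
E
```

```text
clamp [661.  252.7 176. ] 1.2191709753015014
pivot [598.3 330.9 137. ] 0.7301614304399526
lug [594.7 224.5 141.5] 4.722430088890497
bolt [514.9  67.5  89.9] 2.298380878734922
face [608.9 247.6   3.7] [-0.1 -0.9  0.5  0.1 -0.4  0.7  0.   0.2]
[[ 0.9 -0.1 -0.5]
 [ 0.1  1.   0. ]
 [ 0.5 -0.   0.9]]
lug face [ -7.  -22.7  18.8]
box flap edge [array([554. , 145.6, 200. ]), array([547.8, 145.2, 300. ])]
top corners [[506.5598773685095, 165.3326471451261], [471.69862229506407, 221.0770309199831], [388.3389261155471, 164.8330153608063], [428.0402370132328, 111.79619286853774]] [ 65.7 100.6  66.3] [448.7 165.8  20. ]
scene corners [[503.6556256011327, 165.6986515866484], [468.7725377582221, 222.5691718163382], [386.8403708510044, 168.10649873271984], [424.3995898737731, 112.4097497508925]] [66.7 98.4 67.2] [445.9 167.2  20. ]
key [453.  169.7  20. ] [450.  168.6  20. ]
luglow [424.3 153.2  58. ] [425.2 151.   20. ]
```

```bash
cat >> h.py <<'E'
O=np.array([608.9,247.6,128.]);YAW=3.7
def FF():return R.from_euler('zy',[YAW,-30],degrees=True).as_matrix()
def W(*p):return O+FF()@np.array(p,float)
def plan(p0,R0,p1,R1,n):
    """constant row (turn, shift) repeated n times"""
    rel=R.from_matrix(R0.T@R1).as_rotvec()/n;A=sum(R.from_rotvec(rel*k).as_matrix() for k in range(n))
    t=np.linalg.solve(A,R0.T@(np.array(p1)-p0));r=np.degrees(rel)
    print(n,'x',[round(float(x),2) for x in np.r_[r,t]]);q=np.array(p0,float);Q=R0
    path=[]
    for k in range(n):q=q+Q@t;Q=Q@R.from_rotvec(rel).as_matrix();path.append(q.round(0).tolist())
    print('  path',path[n//4],path[n//2],path[-1], 'rpy',R.from_matrix(Q).as_euler('xyz',degrees=True).round(1))
    return q,Q
def cur():
    from workcell import state
    s=state();return np.array(s['ee_pos']),rpy(s['ee_rot'])
def cov(phi,b=17.5,z=14):
    c,s=np.cos(phi),np.sin(phi);F=FF()
    p=W(-104*s+b*c,84-104*c-b*s,z);T=np.c_[F[:,1],F[:,0],-F[:,2]]@R.from_euler('z',phi).as_matrix();return p,T
E
python3 - <<'E'
from h import *
np.set_printoptions(precision=1,suppress=True)
print('flap',tri((318,190),(322,235)),tri((222,126),(318,82)))
print('front flap',[onz('t',392,302,z) for z in(200,300)])
p,Q=cur()
p,Q=plan(p,Q,[330,-60,330],rpy([180,0,70]),16)
a,A=cov(-.15);b=a+FF()[:,2]*90;p,Q=plan(p,Q,b,A,8)
p,Q=plan(p,Q,a,A,8);p,Q=plan(p,Q,*cov(1.5),16)
E
```

```text
flap (array([547.7, 139.9, 212.6]), np.float64(7.95019522734754)) (array([832.2, 156.1, 206.8]), np.float64(3.2236180532402123))
front flap [array([431.4,  11.7, 200. ]), array([436.2,  23.4, 300. ])]
16 x [-0.01, -0.0, -3.48, 30.22, -16.67, -7.28]
  path [253.0, -425.0, 250.0] [309.0, -299.0, 279.0] [330.0, -60.0, 330.0] rpy [180.   0.  70.]
8 x [-3.79, 0.26, -3.94, 40.4, 25.15, 17.2]
  path [439.0, 35.0, 284.0] [504.0, 109.0, 261.0] [586.0, 234.0, 235.0] rpy [150.6   6.1 100.7]
8 x [-0.0, -0.0, -0.0, -0.0, -0.0, 11.25]
  path [603.0, 234.0, 206.0] [614.0, 234.0, 186.0] [631.0, 234.0, 157.0] rpy [150.6   6.1 100.7]
16 x [0.0, -0.0, 5.91, -1.25, -10.8, 0.0]
  path [585.0, 227.0, 130.0] [550.0, 241.0, 110.0] [510.0, 300.0, 87.0] rpy [175.5 -29.7   8.9]
```

The side flap's free edge is at about y=148, z=210, and the front flap's edge is near (434,20). I'll route around both.

```bash
python3 - <<'E'
from h import *
p,Q=cur()
p,Q=plan(p,Q,[335,-50,340],rpy([180,0,60]),16)
a,A=cov(-.15);b=a+FF()[:,2]*90
p,Q=plan(p,Q,[430,215,310],rpy([165,0,90]),8)
p,Q=plan(p,Q,b,A,8)
E
```

```text
16 x [-0.01, -0.0, -2.85, 29.02, -19.17, -7.9]
  path [246.0, -417.0, 253.0] [301.0, -290.0, 285.0] [335.0, -50.0, 340.0] rpy [180.   0.  60.]
8 x [-1.83, 0.49, -3.73, 35.45, 1.29, 4.34]
  path [386.0, 43.0, 328.0] [410.0, 110.0, 321.0] [430.0, 215.0, 310.0] rpy [165.  -0.  90.]
8 x [-1.87, -0.2, -1.53, 1.0, 14.94, 15.92]
  path [487.0, 219.0, 277.0] [526.0, 224.0, 258.0] [586.0, 234.0, 235.0] rpy [150.6   6.1 100.7]
```

Emit:
step_arm(
  steps=[
    [0,0,-2.85,29,-19.2,-7.9,0],
    [0,0,-2.85,29,-19.2,-7.9,0],
    [0,0,-2.85,29,-19.2,-7.9,0],
    [0,0,-2.85,29,-19.2,-7.9,0],
    [0,0,-2.85,29,-19.2,-7.9,0],
    [0,0,-2.85,29,-19.2,-7.9,0],
    [0,0,-2.85,29,-19.2,-7.9,0],
    [0,0,-2.85,29,-19.2,-7.9,0],
  ],
  force=20,
)

```text
time_s: 1.1
ee_pos: [290.0, -321.7, 277.0]
ee_rot: [-180.0, -0.0, 37.3]
force: [-0.4, -0.1, -0.6]
gripper_width: 14.1
gripper_force: 0.0
```

Emit:
step_arm(
  steps=[
    [0,0,-2.85,29,-19.2,-7.9,0],
    [0,0,-2.85,29,-19.2,-7.9,0],
    [0,0,-2.85,29,-19.2,-7.9,0],
    [0,0,-2.85,29,-19.2,-7.9,0],
    [0,0,-2.85,29,-19.2,-7.9,0],
    [0,0,-2.85,29,-19.2,-7.9,0],
    [0,0,-2.85,29,-19.2,-7.9,0],
    [0,0,-2.85,29,-19.2,-7.9,0],
  ],
)

```text
time_s: 2.1
ee_pos: [334.4, -49.0, 340.3]
ee_rot: [-180.0, 0.0, 60.1]
force: [0.3, 0.5, 0.0]
gripper_width: 0.3
gripper_force: 0.0
```

Emit:
step_arm(
  steps=[
    [-1.83,0.5,-3.73,35.4,1.3,4.3,0],
    [-1.83,0.5,-3.73,35.4,1.3,4.3,0],
    [-1.83,0.5,-3.73,35.4,1.3,4.3,0],
    [-1.83,0.5,-3.73,35.4,1.3,4.3,0],
    [-1.83,0.5,-3.73,35.4,1.3,4.3,0],
    [-1.83,0.5,-3.73,35.4,1.3,4.3,0],
    [-1.83,0.5,-3.73,35.4,1.3,4.3,0],
    [-1.83,0.5,-3.73,35.4,1.3,4.3,0],
  ],
)

```text
time_s: 3.1
ee_pos: [429.6, 215.4, 310.3]
ee_rot: [165.0, -0.0, 90.1]
force: [-0.2, 0.3, 0.9]
gripper_width: 0.7
gripper_force: 0.0
```

Emit:
step_arm(
  steps=[
    [-1.87,-0.2,-1.53,1,14.9,15.9,0],
    [-1.87,-0.2,-1.53,1,14.9,15.9,0],
    [-1.87,-0.2,-1.53,1,14.9,15.9,0],
    [-1.87,-0.2,-1.53,1,14.9,15.9,0],
    [-1.87,-0.2,-1.53,1,14.9,15.9,0],
    [-1.87,-0.2,-1.53,1,14.9,15.9,0],
    [-1.87,-0.2,-1.53,1,14.9,15.9,0],
    [-1.87,-0.2,-1.53,1,14.9,15.9,0],
  ],
)

```text
time_s: 4.1
ee_pos: [585.8, 232.9, 235.0]
ee_rot: [150.6, 6.1, 100.7]
force: [0.4, -0.4, -0.3]
gripper_width: 0.7
gripper_force: 0.0
```

```bash
cat >> h.py <<'E'
def wsnap(name):
    from workcell import state,grab_frame
    s=state();f=grab_frame('wrist');cv2.imwrite(name,f['image']);M=np.array(f['tool_from_camera'])
    Rt=rpy(s['ee_rot']);np.savez(name+'.npz',o=np.array(s['ee_pos'])+Rt@M[:3,3],R=Rt@M[:3,:3],k=[240/np.tan(np.radians(f['fovy']/2)),f['cx'],f['cy']])
def wf(name,u,v,z):
    "pixel -> face frame point on plane z"
    d=np.load(name+'.npz');f,cx,cy=d['k'];F=FF();o=F.T@(d['o']-O);r=F.T@d['R']@[(u-cx)/f,(v-cy)/f,1];return o+r*(z-o[2])/r[2]
def wproj(name,p):
    d=np.load(name+'.npz');f,cx,cy=d['k'];q=d['R'].T@(np.array(p)-d['o']);return np.array([cx+f*q[0]/q[2],cy+f*q[1]/q[2]])
E
python3 - <<'E'
from h import *
wsnap('pics/w1.png')
for l in((70,0,17),(0,84,12),(-5,-20,34)):print(l,wproj('pics/w1.png',W(*l)))
p,Q=cur();a,A=cov(-.15);plan(p,Q,a,A,8)
E
```

```text
(70, 0, 17) [369.03158522 231.08799949]
(0, 84, 12) [296.24476833 105.74739477]
(-5, -20, 34) [269.68536578 247.77735384]
8 x [-0.0, -0.0, 0.01, 0.05, 0.06, 11.05]
  path [603.0, 233.0, 205.0] [614.0, 233.0, 186.0] [631.0, 234.0, 157.0] rpy [150.6   6.1 100.7]
```

View pics/w1.png

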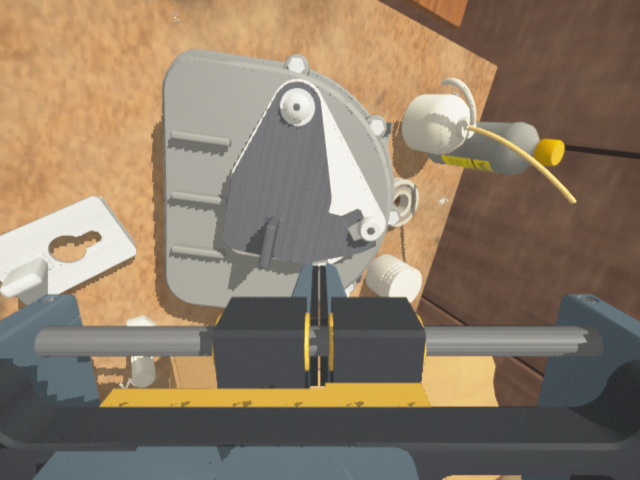

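The wrist view puts the clamp screw at (370,230) and the pivot at (297,106). Both agree with the prediction to about 1 px. The cover lug is around (271,243) and the fingertips are just up-slope of it. I'll lower and sweep.

Emit:
step_arm(
  steps=[
    [0,0,0,0,0,11,0],
    [0,0,0,0,0,11,0],
    [0,0,0,0,0,11,0],
    [0,0,0,0,0,11,0],
    [0,0,0,0,0,11,0],
    [0,0,0,0,0,11,0],
    [0,0,0,0,0,11,0],
    [0,0,0,0,0,11,0],
  ],
)

```text
time_s: 5.15
ee_pos: [630.0, 233.1, 159.0]
ee_rot: [150.5, 6.0, 100.7]
force: [0.4, -0.3, -0.3]
gripper_width: 0.2
gripper_force: 0.0
```

Emit:
step_arm(
  steps=[
    [0,0,5.9,-1.25,-10.8,0,0],
    [0,0,5.9,-1.25,-10.8,0,0],
    [0,0,5.9,-1.25,-10.8,0,0],
    [0,0,5.9,-1.25,-10.8,0,0],
    [0,0,5.9,-1.25,-10.8,0,0],
    [0,0,5.9,-1.25,-10.8,0,0],
    [0,0,5.9,-1.25,-10.8,0,0],
    [0,0,5.9,-1.25,-10.8,0,0],
  ],
)

```text
time_s: 6.15
ee_pos: [556.7, 235.9, 117.4]
ee_rot: [154.7, -16.8, 58.7]
force: [0.3, -0.0, 1.0]
gripper_width: 0.3
gripper_force: 0.4
```

Emit:
step_arm(
  steps=[
    [0,0,5.9,-1.25,-10.8,0,0],
    [0,0,5.9,-1.25,-10.8,0,0],
    [0,0,5.9,-1.25,-10.8,0,0],
    [0,0,5.9,-1.25,-10.8,0,0],
    [0,0,5.9,-1.25,-10.8,0,0],
    [0,0,5.9,-1.25,-10.8,0,0],
    [0,0,5.9,-1.25,-10.8,0,0],
    [0,0,5.9,-1.25,-10.8,0,0],
  ],
)

```text
time_s: 7.15
ee_pos: [518.5, 292.6, 104.6]
ee_rot: [176.4, -27.5, 9.6]
force: [-0.8, -1.6, -0.5]
gripper_width: 0.4
gripper_force: 0.7
```

```bash
python3 - <<'E'
from h import *
from workcell import state
print(state()['qpos'])
p,Q=cur();print('face',FF().T@(p-O), 'zdir',FF().T@Q)
wsnap('pics/w2.png')
f=__import__('workcell').grab_frame('top');cv2.imwrite('pics/t2.png',np.vstack([cv2.resize(f['image'][140:270,200:340],None,fx=2,fy=2),np.zeros((20,280,3),np.uint8)]))
a=cv2.imread('pics/w2.png');b=cv2.imread('pics/t2.png');b=cv2.copyMakeBorder(b,0,480-b.shape[0],0,0,0)
m=np.hstack([cv2.resize(a,(520,390)),b[:390]]);cv2.imwrite('pics/m2.png',m);print(m.shape)
E
```

```text
[ 36.98343529  17.25837104 115.91034964 -34.72100736  27.9632813
 146.51416726]
face [-86.92458934  50.74111332  24.95270646] zdir [[ 0.99576396  0.08316352 -0.03921678]
 [ 0.08392303 -0.99630724  0.01813294]
 [-0.03756397 -0.02134732 -0.99906618]]
(390, 800, 3)
```

View pics/m2.png

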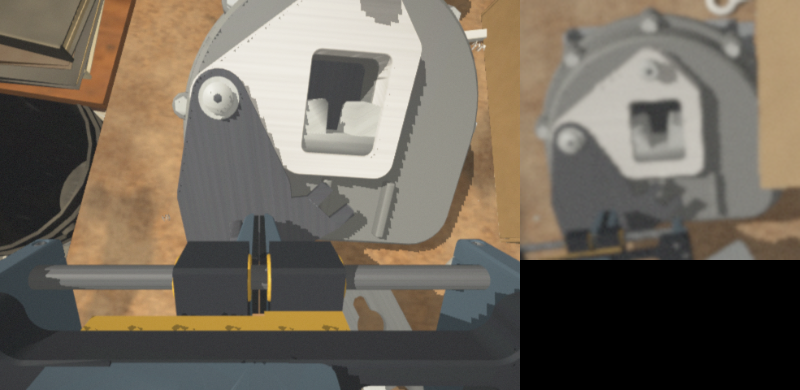

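The window is clear. The wrist joint is at its limit, and the geometry puts the cover at about 1.4 rad. Next I retreat while turning the wrist back, then head for the plate.

Emit:
step_arm(
  steps=[
    [0,0,0,0,0,-15,0],
    [0,0,0,0,0,-20,0],
    [0,0,-8,0,0,-20,0.3],
    [0,0,-10,0,0,-20,0.5],
    [0,0,-10,0,0,-20,0.5],
    [0,0,-10,0,0,-10,0.5],
    [0,0,-10,0,0,-5,0.5],
    [0,0,-10,0,0,0,0.5],
  ],
)

```text
time_s: 8.25
ee_pos: [467.1, 291.0, 203.7]
ee_rot: [154.3, -11.4, 69.9]
force: [1.1, -0.1, -0.7]
gripper_width: 45.6
gripper_force: 0.0
```

```bash
python3 - <<'E'
from h import *
from workcell import state
print(state()['qpos'])
p,Q=cur()
p,Q=plan(p,Q,[430,180,200],rpy([180,0,140]),8)
p,Q=plan(p,Q,[424.5,151.3,120],rpy([180,0,214]),8)
E
```

```text
[ 41.02344042   6.85985958 112.68527067 -26.50668773  41.15647202
  80.93038176]
8 x [3.66, 0.74, -8.9, -13.77, -7.18, -2.45]
  path [437.0, 256.0, 196.0] [427.0, 226.0, 195.0] [430.0, 180.0, 200.0] rpy [180.  -0. 140.]
8 x [0.0, 0.0, -9.25, 0.22, -3.91, 10.0]
  path [423.0, 170.0, 170.0] [422.0, 163.0, 150.0] [424.0, 151.0, 120.0] rpy [-180.    0. -146.]
```

Emit:
step_arm(
  steps=[
    [3.66,0.74,-8.9,-13.8,-7.2,-2.5,0.5],
    [3.66,0.74,-8.9,-13.8,-7.2,-2.5,0.5],
    [3.66,0.74,-8.9,-13.8,-7.2,-2.5,0.5],
    [3.66,0.74,-8.9,-13.8,-7.2,-2.5,0.5],
    [3.66,0.74,-8.9,-13.8,-7.2,-2.5,0.5],
    [3.66,0.74,-8.9,-13.8,-7.2,-2.5,0.5],
    [3.66,0.74,-8.9,-13.8,-7.2,-2.5,0.5],
    [3.66,0.74,-8.9,-13.8,-7.2,-2.5,0.5],
  ],
)

```text
time_s: 9.25
ee_pos: [428.5, 180.9, 199.4]
ee_rot: [179.6, -0.0, 138.7]
force: [0.3, 0.3, -1.1]
gripper_width: 45.7
gripper_force: 0.0
```

Emit:
step_arm(
  steps=[
    [0,0,-9.25,0.2,-3.9,10,0.5],
    [0,0,-9.25,0.2,-3.9,10,0.5],
    [0,0,-9.25,0.2,-3.9,10,0.5],
    [0,0,-9.25,0.2,-3.9,10,0.5],
    [0,0,-9.25,0.2,-3.9,10,0.5],
    [0,0,-9.25,0.2,-3.9,10,0.5],
    [0,0,-9.25,0.2,-3.9,10,0.5],
    [0,0,-9.25,0.2,-3.9,10,0.5],
  ],
)

```text
time_s: 10.25
ee_pos: [422.8, 153.6, 118.7]
ee_rot: [179.9, 0.4, -147.3]
force: [0.4, 0.7, -0.3]
gripper_width: 45.7
gripper_force: 0.0
```

```bash
python3 - <<'E'
from h import *
from workcell import state
print(state()['qpos'])
wsnap('pics/w3.png');th=np.radians(34);o=np.array([451.,169,0]);x=np.array([np.cos(th),np.sin(th),0]);y=np.array([-x[1],x[0],0])
for l in((-32,0,58),(0,0,20),(29,0,20),(-56,34,20),(-56,-34,20),(47,34,20),(47,-34,20)):print(l,wproj('pics/w3.png',o+x*l[0]+y*l[1]+[0,0,l[2]]).round())
p,Q=cur();plan(p,Q,[424.5,151.3,25],rpy([180,0,214]),8)
E
```

```text
[  18.32429704   12.09361199  113.74370738    0.28817243   53.76325647
 -104.59185054]
(-32, 0, 58) [315. 256.]
(0, 0, 20) [316. 276.]
(29, 0, 20) [317. 306.]
(-56, 34, 20) [356. 212.]
(-56, -34, 20) [273. 214.]
(47, 34, 20) [355. 323.]
(47, -34, 20) [280. 325.]
8 x [0.02, 0.04, -0.13, -0.09, -0.35, 11.57]
  path [423.0, 152.0, 83.0] [424.0, 152.0, 60.0] [424.0, 151.0, 25.0] rpy [-180.    0. -146.]
```

View pics/w3.png

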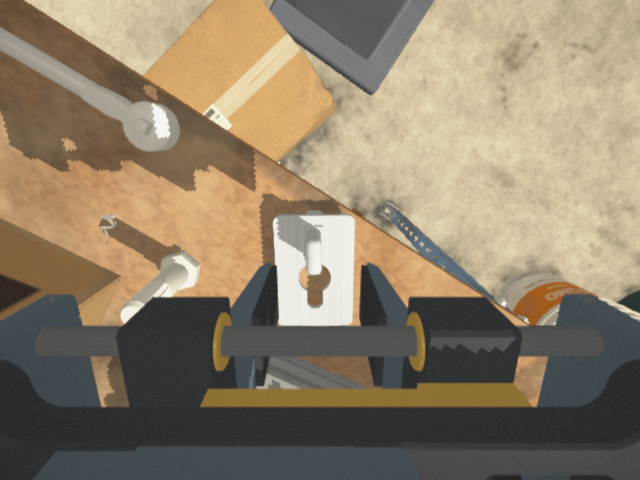

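The plate is seen square to the tool: the far corners are at (275,215) and (354,215), and the keyhole at (315,277), within 2 px of prediction. I'll descend and grip.

Emit:
step_arm(
  steps=[
    [0,0,0,-0.1,-0.35,11.6,0.5],
    [0,0,0,-0.1,-0.35,11.6,0.5],
    [0,0,0,-0.1,-0.35,11.6,0.5],
    [0,0,0,-0.1,-0.35,11.6,0.5],
    [0,0,0,-0.1,-0.35,11.6,0.5],
    [0,0,0,-0.1,-0.35,11.6,0.5],
    [0,0,0,-0.1,-0.35,11.6,0.5],
    [0,0,0,-0.1,-0.35,11.6,0.5],
  ],
)

```text
time_s: 11.3
ee_pos: [426.0, 152.4, 25.0]
ee_rot: [179.8, 0.4, -147.7]
force: [0.5, 0.5, -0.2]
gripper_width: 45.2
gripper_force: 0.0
```

Emit:
step_arm(
  steps=[
    [0,0,0,0,0,0,0.5],
    [0,0,0,0,0,0,0],
    [0,0,0,0,0,0,0],
    [0,0,0,0,0,0,0],
    [0,0,0,0,0,0,0],
    [0,0,0,0,0,0,0],
    [0,0,0,0,0,0,0],
    [0,0,0,0,0,0,0],
  ],
  force=60,
)

```text
time_s: 12.3
ee_pos: [426.1, 152.3, 26.0]
ee_rot: [179.9, 0.4, -147.6]
force: [0.6, -1.4, 4.0]
gripper_width: 11.8
gripper_force: 60.0
```

```bash
python3 - <<'E'
from h import *
from workcell import state
s=state();print(s['qpos'],s['gripper_width'],s['force'],s['gripper_force'])
p,Q=cur();print(p,s['ee_rot'])
F=FF();T=np.c_[-F[:,0],-F[:,1],-F[:,2]];T[:,1]=np.cross(T[:,2],T[:,0])
print(np.linalg.det(T),T)
p,Q=plan(p,Q,p+[0,0,130],Q,8)
# TCP relative to plate origin in plate frame ~(-32,0,10): place plate origin at face (70,0,60)
p,Q=plan(p,Q,W(38-30,0,10+110),T,8)
p,Q=plan(p,Q,W(38,0,10+50),T,8)
E
```

```text
[  18.03463543   19.84029599  120.0787663     0.38320029   39.69106532
 -104.61876004] 11.812412847807902 [ 0.57966614 -1.44317248  3.98045791] 60.0014466047287
[426.12768924 152.34411495  26.03390162] [ 179.85949162    0.43890892 -147.64118282]
1.0000000000000004 [[-0.86422028 -0.05588662  0.5       ]
 [-0.06453231  0.99791562 -0.        ]
 [-0.49895781 -0.03226615 -0.8660254 ]]
8 x [0.0, 0.0, 0.0, -0.12, 0.04, -16.25]
  path [426.0, 152.0, 75.0] [426.0, 152.0, 107.0] [426.0, 152.0, 156.0] rpy [ 179.9    0.4 -147.6]
8 x [1.2, -3.55, 3.49, -21.52, 5.26, -5.5]
  path [474.0, 197.0, 177.0] [507.0, 221.0, 197.0] [556.0, 248.0, 236.0] rpy [-177.9   29.9 -175.7]
8 x [0.0, -0.0, 0.0, -3.75, 0.0, 7.5]
  path [577.0, 249.0, 222.0] [591.0, 249.0, 213.0] [612.0, 250.0, 199.0] rpy [-177.9   29.9 -175.7]
```

My face rotation applied the turns in the wrong order: the slope should be tilted first and then yawed. I'll fix it and refit using the wrist view too.

```bash
sed -i "s/R.from_euler('zy'/R.from_euler('ZY'/" h.py; python3 - <<'E'
from h import *
np.set_printoptions(precision=1,suppress=True)
M={'clamp':((70,0,17),(233,67),(214,118),(369.5,230)),'pivot':((0,84,12),(162,264),(84,231),(296.5,105.5))}
def res(q):
    o=np.array([q[0],q[1],128]);F=R.from_euler('ZY',[q[2],-30],degrees=True).as_matrix();r=[]
    for l,a,b,w in M.values():
        p=o+F@l;r+=list(proj('s',p)-S(*a))+list(proj('t',p)-T(*b))+list(wproj('pics/w1.png',p)-w)
    return np.array(r)
s=least_squares(res,[600,250,0]);print('face',s.x,res(s.x))
E
```

```text
face [609.4 248.4   4.5] [-0.5 -1.   0.3 -0.2  0.2  0.7 -0.3  0.1 -0.3  0.8 -0.2 -0.4]
```

Emit:
step_arm(
  steps=[
    [0,0,0,0,0,-16.2,0],
    [0,0,0,0,0,-16.2,0],
    [0,0,0,0,0,-16.2,0],
    [0,0,0,0,0,-16.2,0],
    [0,0,0,0,0,-16.2,0],
    [0,0,0,0,0,-16.2,0],
    [0,0,0,0,0,-16.2,0],
    [0,0,0,0,0,-16.2,0],
  ],
)

```text
time_s: 13.3
ee_pos: [424.1, 151.4, 154.7]
ee_rot: [179.8, 0.3, -147.7]
force: [0.1, 0.2, -3.7]
gripper_width: 11.5
gripper_force: 60.0
```

```bash
sed -i "s/^O=.*/O=np.array([609.4,248.4,128.]);YAW=4.5/" h.py; cat >> h.py <<'E'
def TT():
    F=FF();return np.c_[-F[:,0],F[:,1],-F[:,2]]
E
python3 - <<'E'
from h import *
p,Q=cur();T=TT()
p,Q=plan(p,Q,W(20,0,120),T,8)
p,Q=plan(p,Q,W(40,0,56),T,8)
E
```

```text
8 x [0.95, -3.65, 3.39, -23.19, 4.43, -5.95]
  path [477.0, 196.0, 177.0] [514.0, 220.0, 199.0] [567.0, 245.0, 242.0] rpy [-180.    30.  -175.5]
8 x [-0.0, 0.0, -0.0, -2.5, -0.0, 8.0]
  path [585.0, 247.0, 225.0] [598.0, 247.0, 214.0] [616.0, 249.0, 196.0] rpy [ 180.    30.  -175.5]
```

Emit:
step_arm(
  steps=[
    [0.95,-3.65,3.39,-23.2,4.4,-6,0],
    [0.95,-3.65,3.39,-23.2,4.4,-6,0],
    [0.95,-3.65,3.39,-23.2,4.4,-6,0],
    [0.95,-3.65,3.39,-23.2,4.4,-6,0],
    [0.95,-3.65,3.39,-23.2,4.4,-6,0],
    [0.95,-3.65,3.39,-23.2,4.4,-6,0],
    [0.95,-3.65,3.39,-23.2,4.4,-6,0],
    [0.95,-3.65,3.39,-23.2,4.4,-6,0],
  ],
)

```text
time_s: 14.3
ee_pos: [566.6, 244.7, 241.4]
ee_rot: [-179.9, 30.0, -175.6]
force: [0.8, -0.2, -4.0]
gripper_width: 11.7
gripper_force: 60.0
```

Emit:
step_arm(
  steps=[
    [0,0,0,-2.5,0,8,0],
    [0,0,0,-2.5,0,8,0],
    [0,0,0,-2.5,0,8,0],
    [0,0,0,-2.5,0,8,0],
    [0,0,0,-2.5,0,8,0],
    [0,0,0,-2.5,0,8,0],
    [0,0,0,-2.5,0,8,0],
    [0,0,0,0,0,0,0],
  ],
)

```text
time_s: 15.3
ee_pos: [611.1, 248.3, 203.0]
ee_rot: [-179.9, 30.1, -175.5]
force: [-0.6, -1.0, -3.2]
gripper_width: 11.6
gripper_force: 60.0
```

```bash
python3 - <<'E'
from h import *
from workcell import state,grab_frame
s=state();print(s['qpos'],s['gripper_width'],s['force'])
p,Q=cur();print('face',FF().T@(p-O), FF().T@Q)
wsnap('pics/w4.png');f=grab_frame('scene')['image'];cv2.imwrite('pics/s4.png',f);t=grab_frame('top')['image'];cv2.imwrite('pics/t4.png',t)
a=cv2.imread('pics/w4.png')
m=np.hstack([cv2.resize(a,(400,300)),cv2.resize(f[180:330,160:360],(400,300))])
m=np.vstack([m,np.hstack([cv2.resize(t[130:280,200:400],(400,300),interpolation=cv2.INTER_CUBIC),cv2.resize(a[200:320,240:400],(400,300))])])
cv2.imwrite('pics/m4.png',m)
E
```

```text
[ 26.65405774  14.35045558 104.00570277 -19.35438972  34.96867001
 -54.54517643] 11.64942283914262 [-0.62656148 -1.01079243 -3.17914351]
face [38.97239853 -0.26648771 64.14213875] [[-9.99998141e-01 -1.66063846e-04  1.92102415e-03]
 [-1.67649814e-04  9.99999645e-01 -8.25452733e-04]
 [-1.92088639e-03 -8.25773258e-04 -9.99997814e-01]]
```

View pics/m4.png

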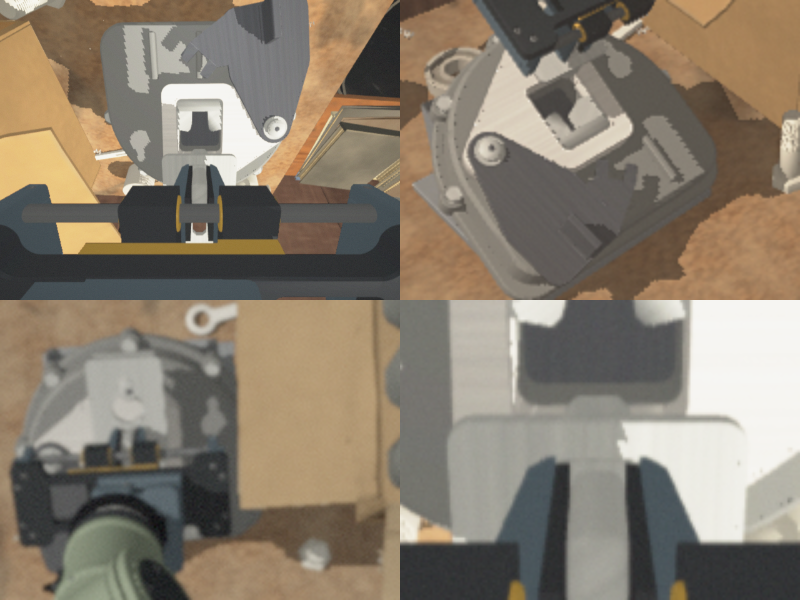

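The wrist view shows the plate square to the window. The tongue's middle is at u≈319, the window edges at 286 and 355, and the plate edges at 259 and 378. The top view shows the keyhole over the clamp screw. I'll check these numerically.

```bash
python3 - <<'E'
from h import *
n='pics/w4.png'
p,Q=cur();F=FF();f=F.T@(p-O);print(f)
def pl(l):return W(*(f+[30,0,-11]+np.array(l)))   # plate pt via nominal grasp
for l in((-34-22,34,5),(-56,-34,5),(-56,8,-15),(-56,-8,-15),(-46,0,43),(-18,0,43)):print('plate',l,wproj(n,pl(l)).round(1))
for l in((-32,26,0),(-32,-26,0),(-20,26,0),(-20,-26,0),(0,84,12),(85,0,0)):print('face',l,wproj(n,W(*l)).round(1))
print('clamp top',proj('t',W(70,0,17)),'plate origin top',proj('t',pl((0,0,5))),proj('t',pl((29,0,5))))
a=cv2.imread('pics/t4.png')[160:215,230:300];cv2.imwrite('pics/c4.png',np.hstack([cv2.resize(a,(700//1,550),interpolation=cv2.INTER_CUBIC)]))
E
```

```text
[39.31782366 -0.07015014 65.06190281]
plate (-56, 34, 5) [382.3 246.5]
plate (-56, -34, 5) [258.7 246.4]
plate (-56, 8, -15) [333.5 236.3]
plate (-56, -8, -15) [307.2 236.3]
plate (-46, 0, 43) [320.9 293.4]
plate (-18, 0, 43) [320.7 347.3]
face (-32, 26, 0) [358.5 156.4]
face (-32, -26, 0) [282.1 156.4]
face (-20, 26, 0) [357.9 174.3]
face (-20, -26, 0) [282.6 174.3]
face (0, 84, 12) [445.  206.3]
face (85, 0, 0) [320.  310.6]
clamp top [265.14808934 175.59705425] plate origin top [263.92842155 184.28982796] [262.47141923 169.2382811 ]
```

View pics/c4.png

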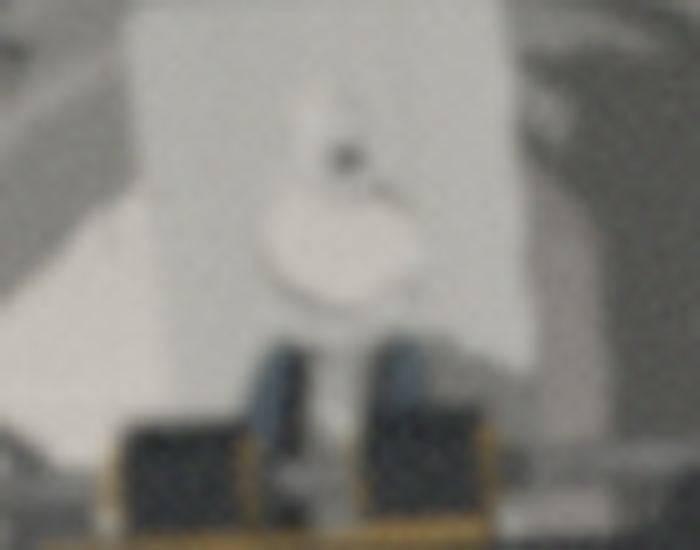

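The hole's middle is at (264.2,184.0) and was predicted at (263.9,184.3). Wrist and top views both put the plate about 1 mm to the right, so I'll shift +1 in y while descending.

Emit:
step_arm(
  steps=[
    [0,0,0,0,1,6,0],
    [0,0,0,0,0,6,0],
    [0,0,0,0,0,6,0],
    [0,0,0,0,0,6,0],
    [0,0,0,0,0,6,0],
    [0,0,0,0,0,6,0],
    [0,0,0,0,0,6,0],
    [0,0,0,0,0,3,0],
  ],
)

```text
time_s: 16.45
ee_pos: [633.5, 251.1, 164.4]
ee_rot: [-180.0, 30.1, -175.5]
force: [0.7, 0.5, -3.4]
gripper_width: 12.0
gripper_force: 60.0
```

```bash
python3 - <<'E'
from h import *
from workcell import state
s=state();F=FF();print('face',F.T@(np.array(s['ee_pos'])-O),F.T@s['force'])
E
```

```text
face [39.19012701  0.79035289 19.38379129] [-1.08716409  0.40405395 -3.32159498]
```

Emit:
step_arm(
  steps=[
    [0,0,0,0,0,2,0],
    [0,0,0,0,0,2,0],
    [0,0,0,0,0,1.5,0],
    [0,0,0,0,0,1,0],
    [0,0,0,0,0,1,0],
    [0,0,0,0,0,0.5,0],
    [0,0,0,0,0,0,0],
    [0,0,0,0,0,0,0],
  ],
)

```text
time_s: 17.45
ee_pos: [637.4, 251.5, 158.1]
ee_rot: [-180.0, 30.2, -175.5]
force: [0.3, -0.2, -3.5]
gripper_width: 11.4
gripper_force: 60.0
```

```bash
python3 - <<'E'
from h import *
from workcell import state
s=state();F=FF();print('face',F.T@(np.array(s['ee_pos'])-O),F.T@s['force'])
E
```

```text
face [39.46871973  0.89531018 11.95092763] [-1.51950954 -0.26684899 -3.20669226]
```

Emit:
step_arm(
  steps=[
    [0,0,0,0,0,0.6,0],
    [0,0,0,0,0,0.6,0],
    [0,0,0,0,0,0.6,0],
    [0,0,0,0,0,0,0],
    [0,0,0,0,0,0,0],
    [0,0,0,0,0,0,0],
    [0,0,0,0,0,0,0],
    [0,0,0,0,0,0,0],
  ],
)

```text
time_s: 18.45
ee_pos: [638.2, 251.5, 156.8]
ee_rot: [-180.0, 30.2, -175.5]
force: [-5.2, -1.6, 1.5]
gripper_width: 11.4
gripper_force: 60.0
```

```bash
python3 - <<'E'
from h import *
from workcell import state
s=state();F=FF();print('face',F.T@(np.array(s['ee_pos'])-O),F.T@s['force'],F.T@s['torque'])
E
```

```text
face [39.42716448  0.856498   10.43822876] [-3.82915269 -1.17494616  3.90170927] [0.15138455 0.86282552 0.01218606]
```

Contact is made, with the plate on the pad. Now I slide down-slope.

Emit:
step_arm(
  steps=[
    [0,0,0,3,0,0,0],
    [0,0,0,3,0,0,0],
    [0,0,0,3,0,0,0],
    [0,0,0,3,0,0,0],
    [0,0,0,3,0,0,0],
    [0,0,0,3,0,0,0],
    [0,0,0,2,0,0,0],
    [0,0,0,0,0,0,0],
  ],
)

```text
time_s: 19.45
ee_pos: [621.2, 250.4, 146.8]
ee_rot: [180.0, 30.2, -175.5]
force: [-1.0, -0.1, 5.2]
gripper_width: 11.9
gripper_force: 60.0
```

```bash
python3 - <<'E'
from h import *
from workcell import state
s=state();F=FF();print('face',F.T@(np.array(s['ee_pos'])-O),F.T@s['force'],F.T@s['torque'])
E
```

```text
face [19.72083526  1.11303525 10.36609651] [1.70986269 0.01025053 4.97812679] [ 0.39230428 -0.28815355 -0.13975799]
```

Emit:
step_arm(
  steps=[
    [0,0,0,1,0,0,0],
    [0,0,0,1,0,0,0],
    [0,0,0,1,0,0,0],
    [0,0,0,1,0,0,0],
    [0,0,0,1,0,0,0],
    [0,0,0,0.5,0,0,0],
    [0,0,0,0,0,0,0],
    [0,0,0,0,0,0,0],
  ],
)

```text
time_s: 20.45
ee_pos: [617.0, 250.1, 144.4]
ee_rot: [180.0, 30.3, -175.5]
force: [-0.0, -0.2, 5.5]
gripper_width: 11.8
gripper_force: 60.0
```

```bash
python3 - <<'E'
from h import *
from workcell import state
s=state();F=FF();print('face',F.T@(np.array(s['ee_pos'])-O),F.T@s['force'],F.T@s['torque'])
E
```

```text
face [14.87597806  1.09625666 10.35847528] [ 2.74128072 -0.15931695  4.78096353] [ 0.31437444 -0.56015644 -0.1629178 ]
```

Emit:
step_arm(
  steps=[
    [0,0,0,0.5,0,0,0],
    [0,0,0,0.5,0,0,0],
    [0,0,0,0.5,0,0,0],
    [0,0,0,0.5,0,0,0],
    [0,0,0,0,0,0,0],
    [0,0,0,0,0,0,0],
    [0,0,0,0,0,0,0],
    [0,0,0,0,0,0,0],
  ],
)

```text
time_s: 21.45
ee_pos: [616.8, 250.1, 144.3]
ee_rot: [180.0, 30.4, -175.5]
force: [6.5, -1.6, 5.4]
gripper_width: 11.8
gripper_force: 60.0
```

```bash
python3 - <<'E'
from h import *
from workcell import state
s=state();F=FF();print('face',F.T@(np.array(s['ee_pos'])-O),F.T@s['force'],F.T@s['torque'])
E
```

```text
face [14.6292497   1.13013578 10.36473163] [ 8.21397216 -2.11283225  1.47609962] [-0.05616373 -1.18297938 -0.18778728]
```

The plate has reached its stop at 8 N, after about 25 mm of slide. I'll release and withdraw straight out.

Emit:
step_arm(
  steps=[
    [0,0,0,-0.8,0,0,0],
    [0,0,0,0,0,0,0.35],
    [0,0,0,0,0,0,0.35],
    [0,0,0,0,0,0,0.35],
    [0,0,0,0,0,0,0.35],
    [0,0,0,0,0,0,0.35],
    [0,0,0,0,0,0,0.35],
    [0,0,0,0,0,0,0.35],
  ],
)

```text
time_s: 22.45
ee_pos: [615.3, 249.7, 143.1]
ee_rot: [-180.0, 30.2, -175.5]
force: [-0.0, -0.6, -1.2]
gripper_width: 32.2
gripper_force: 0.0
```

Emit:
step_arm(
  steps=[
    [0,0,0,0,0,-6,0.35],
    [0,0,0,0,0,-14,0.35],
    [0,0,0,0,0,-18,0.35],
    [0,0,0,0,0,-18,0.35],
    [0,0,0,10,0,-18,0.35],
    [0,0,0,20,0,-18,0.35],
    [0,0,0,25,0,-10,0.35],
    [0,0,0,10,0,0,0.35],
  ],
)

```text
time_s: 23.45
ee_pos: [506.3, 241.0, 198.9]
ee_rot: [-180.0, 30.2, -175.4]
force: [0.0, 0.7, 0.6]
gripper_width: 32.1
gripper_force: 0.0
```

```bash
python3 - <<'E'
from h import *
from workcell import state,grab_frame
print(state()['gripper_width'],state()['force'])
n='pics/w5.png';wsnap(n);a=cv2.imread(n)
for l in((70,0,17),(14,0,43),(85,0,0),(-32,26,0),(-32,-26,0),(0,84,12),(-10,8,5),(-10,-34,5),(-10,34,5),(93,34,5),(-6,0,-3)):print('face',l,wproj(n,W(*l)).round(1))
f=grab_frame('scene')['image'][180:330,160:360];t=grab_frame('top')['image'][140:230,200:320]
m=np.hstack([cv2.resize(a[100:340,160:480],(800,600))]);cv2.imwrite('pics/m5.png',m)
cv2.imwrite('pics/m6.png',np.hstack([cv2.resize(f,(440,330),interpolation=cv2.INTER_CUBIC),cv2.resize(t,(340,330),interpolation=cv2.INTER_CUBIC)]))
E
```

```text
32.112932587682074 [0.016962   0.6604304  0.58047092]
face (70, 0, 17) [318.5 368.2]
face (14, 0, 43) [318.5 331. ]
face (85, 0, 0) [318.4 369.7]
face (-32, 26, 0) [347.4 259.9]
face (-32, -26, 0) [289.7 259.9]
face (0, 84, 12) [412.5 298.3]
face (-10, 8, 5) [327.4 284.7]
face (-10, -34, 5) [281.  284.6]
face (-10, 34, 5) [356.1 284.7]
face (93, 34, 5) [352.6 379.8]
face (-6, 0, -3) [318.5 285. ]
```

View pics/m5.png

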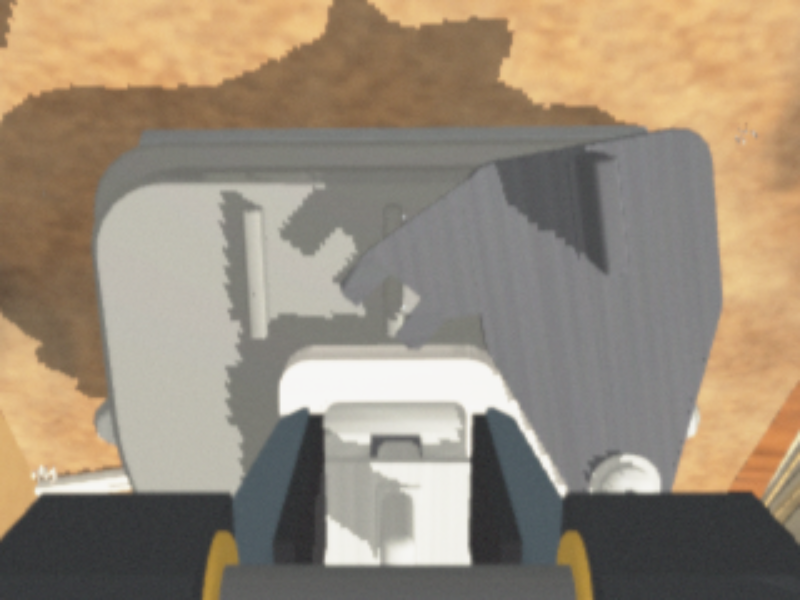

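The wrist view shows the tongue sitting in the notch at crop (398,445). The plate's lower edge is at v≈283 against 284.7 predicted for fully down, the cover is swung clear, and the gripper is free. Handing in.

```bash
python3 -c "
from workcell import *
print(job_done())"
```

```text
the job is handed in; nothing more can be done
None
```

I swung the cover to about 1.4 rad, leaving the window clear, and hung the lock plate on the clamp screw; it slid down to its stop with the tongue in the notch, the bolt and ratchet were not touched, and I let go and handed in at about 23.5 s of the 61 s allowed (no verdict was returned).

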